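# Line up the toiletries by height beside the clip-on mirror

### The job

Tidy the wardrobe ledge: stand the oil bottle, the talc bottle, the lotion pot and the balm tin on the four cork coasters, one centred on each, in order of height with the tallest next to the clip-on mirror and the shortest next to the mug of brushes. Keep them upright so that nothing leaks, do not knock the mirror, and leave the mug where it stands.

Things in the scene. Friction and masses are not known exactly. Their poses are not given: they have to be found in the camera images.
- oil_bottle_center (a point): hair-oil bottle of amber glass with a narrower black screw cap, 94 mm tall: round, stands loose and upright; the point is its centre, half-way up, z up; turning it about z changes nothing. Its straight body is 44 mm across up to 62 mm above its foot, then a shoulder; the cap above is 27 mm across. 0.12 to 0.21 kg.
- talc_bottle_center (a point): talcum bottle, a slim white plastic cylinder with a narrower white cap, 78 mm tall: round, stands loose and upright; the point is its centre, half-way up, z up; turning it about z changes nothing. The body is 42 mm across up to 58 mm above its foot, the cap above it 32 mm. 0.09 to 0.16 kg.
- lotion_pot_center (a point): glazed blue ceramic lotion pot with a screw lid of the same ceramic, 61 mm tall: round, stands loose and upright; the point is its centre, half-way up, z up; turning it about z changes nothing. Its straight wall is 54 mm across from 8 to 42 mm above its foot; the lid above is 49 mm across. 0.16 to 0.29 kg.
- balm_tin_center (a point): squat bare aluminium screw-top balm tin, 44 mm tall: round, stands loose and upright; the point is its centre, half-way up, z up; turning it about z changes nothing. 58 mm across over its whole height. 0.07 to 0.13 kg.
- coaster_a: cork coaster, a disc 68 mm across, 4 mm thick, fixed on the ledge. Origin: centre of its underside; x points away from the robot across the ledge, y to the robot's left along it. Leftmost of the row of four (largest y), about 100 mm from its neighbour and 120 mm from the mirror's or mug's origin at that end.
- coaster_b: cork coaster, a disc 68 mm across, 4 mm thick, fixed on the ledge. Origin: centre of its underside; x points away from the robot across the ledge, y to the robot's left along it. Second from the left. The ledge is a dark board 640 mm long (along y), 110 mm deep, its top 40 mm above the table (z = 0), turned by up to 0.15 rad.
- coaster_c: cork coaster, a disc 68 mm across, 4 mm thick, fixed on the ledge. Origin: centre of its underside; x points away from the robot across the ledge, y to the robot's left along it. Third from the left. The toiletries start on the table between robot and ledge, 100 mm or more apart; loose bystanders under 65 mm tall lie 20 mm or more from them.
- coaster_d: cork coaster, a disc 68 mm across, 4 mm thick, fixed on the ledge. Origin: centre of its underside; x points away from the robot across the ledge, y to the robot's left along it. Rightmost of the four (smallest y).
- mirror: round mirror, 104 mm across in a grey plastic rim, on a bent neck and a grey spring clamp gripping the back edge of the ledge; fixed. It stands at the left end or at the right end of the row. Origin: on the ledge's top, mid-depth, level with the clamp; the mirror's disc faces the robot, its centre 50 mm behind the origin and 118 mm above it, its top 170 mm above it.
- mug: pale enamel mug, 72 mm across and 85 mm tall, with three make-up brushes rising to 150 mm in it; loose, standing on the ledge at the end of the row where the mirror is not. Origin: centre of its underside. Not to be moved.
There are look-alikes about, which are no part of the job. Leave any pink or red look-alike of the part that bears oil_bottle_center alone.

How it is judged:
By the outcome, as a careful person would: the job done as asked, in the order asked, and still so for the second after the job is handed in, with the robot touching nothing.
It also fails if it takes over 106 s, if anything falls off the work surface, if the arm or the gripper's body presses on something with over 40 N, if the wrist force passes 120 N, or if a joint passes its speed limit or range.

### The arm

A 6-joint arm with a two-finger parallel gripper is mounted at the origin on the work surface. World frame = base frame: x ahead of the robot, y to its left, z up, the work surface at z = 0. Lengths are in m, angles in rad, forces in N, time in s.
With the tool pointing down it reaches from about 0.35 to 0.725 m from the base axis. Payload 6 kg.
Tool frame: the origin (TCP) lies on the mounting face of the last link; the fingertips stand 173 mm ahead of it and the grasp point (between the pads) lies 155 mm ahead of it; z points along the fingers, y is the line along which they close (so a half turn about z gives the same grasp; the last joint's range is limited). The gripper opens to 85 mm and grips with 20 to 120 N. Pads are 22 mm wide; open, the fingers measure 114 mm over their backs; the gripper's body (76 mm by 85 mm) begins 54 mm behind the grasp point. The pads swing forward as they close: fully open they stand 13 mm farther back than shut.
Start: joints at [1.598, 0.04, 0.085, 0, -1.615, -0.334], TCP at [0.181, 0.572, 0.405] pointing down, gripper open.
Joint ranges: [-2.56, 2.56], [-1.29, 2.01], [-1.08, 1.49], [-3.29, 1.98], [-2.81, -0.18], [-2.99, 2.99]. Speed limits (rad/s): [2.57, 2.57, 3.01, 3.14, 3.14, 3.14].

### API

Orientations are given as a unit quaternion [w, x, y, z].
In Python, from rig import arm, imaging, readout gives the robot as it stands. Calls block until the motion is done:
- arm.move_ptp(position, orientation): joint-space move of the TCP to a pose.
- arm.servo_line(position, attitude=None, feed=0.15): straight line of the TCP; attitude=None keeps the orientation; feed is the mean speed in m/s.
- arm.set_joints(angles): joint-space move.
- arm.grip(opening): opening from 0.0 (shut) to 1.0 (fully open); the grip force is fixed at half the most; returns when the fingers have stopped.
- arm.pause(seconds).
- arm.ik(position, orientation): joint angles nearest the present ones, or None.
- imaging.camera(name): name is "scene" or "top" or "wrist"; returns a dict with "pixels" (480x640x3 uint8, red, green, blue), "fx", "fy", "cx", "cy" (pixels), "R" (3x3) and "t" (3): a world point X has camera coordinates R X + t; the wrist camera has in their place "hand_eye" (4x4, takes a point from camera to tool coordinates, whose origin is the TCP and whose axes are the flange's). Camera axes: x right, y down, z forward; pixel columns grow to the right and rows downward; lengths in m; the calibration is good to about 2 mm. A picture is of the moment at which its call begins: read the wrist's pose just before it. There is no depth.
A pose or a line that the arm cannot do raises arm.MotionError and nothing moves.
- arm.hand_in(): hands the job in; it is judged then, once.
Readings, each from a call of its own:
- readout.current_clock(): time.
- readout.current_joint_positions(): joint angles.
- readout.current_qd(): joint speeds.
- readout.current_joint_efforts(): joint torques, N m.
- readout.current_ee_pos(): TCP position.
- readout.current_ee_rot(): TCP orientation.
- readout.current_ft_force(): force on the tool from outside, world axes, zero at the start.
- readout.current_ft_torque(): the same for the moment, N m.
- readout.current_width(): opening from 0.0 (shut) to 1.0 (fully open).
- readout.current_grasp_force(): force on a finger pad.
Only numpy, scipy, OpenCV 4.12 (cv2) and the standard library are available. Lean on these libraries where they do the work, as an engineer would, in place of code of your own. Each camera call takes 0.05 s, during which the arm holds its last target. There are 200 camera calls.

## Working session

There is one attempt and no reset: what is moved stays moved. The work goes in short steps, each a Python script; the robot and the scene stay as the last script left them, time stands still between calls to the robot, and variables do not carry over. Pictures are saved under pics/ and viewed, at most 14 in all, crops included, and the job is handed in when it is done.

```bash
mkdir -p pics; python3 - <<'E'
from rig import arm, imaging, readout
import cv2,pickle
for n in("scene","top"):
    c=imaging.camera(n); pickle.dump(c,open(f"pics/{n}.pkl","wb")); cv2.imwrite(f"pics/{n}0.png",c["pixels"][:,:,::-1])
    print(n,c["fx"],c["cx"],c["cy"],c["R"],c["t"])
print(readout.current_ee_rot(),readout.current_clock(),imaging.camera("wrist")["hand_eye"])
E
```

```text
scene 494.8744307589978 317.68730080790255 242.48228080703316 [[ 0.78223639  0.62297719  0.00237914]
 [ 0.49619416 -0.62072402 -0.60703628]
 [-0.37669296  0.47602638 -0.79467056]] [-0.4201705  -0.19798495  1.31861896]
top 519.3821932373403 315.19349079268864 235.6327590280048 [[ 0.01820893 -0.99972945  0.01447246]
 [-0.99664171 -0.01930469 -0.07957788]
 [ 0.07983574 -0.01297482 -0.99672359]] [-0.00840454  0.51873607  1.19089193]
[ 8.00766456e-04  9.88258544e-01 -1.52788760e-01 -6.54221252e-05] 0.1 [[-4.17422460e-04 -9.54412045e-01 -2.98491999e-01  7.53119383e-02]
 [ 9.99999611e-01 -6.30207256e-04  6.16616521e-04  5.97605811e-04]
 [-7.76618059e-04 -2.98491625e-01  9.54411938e-01  3.07050046e-02]
 [ 0.00000000e+00  0.00000000e+00  0.00000000e+00  1.00000000e+00]]
```

View pics/scene0.png

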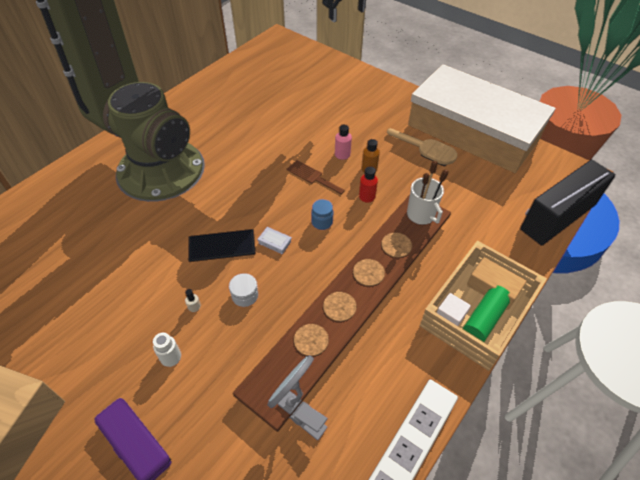

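View pics/top0.png

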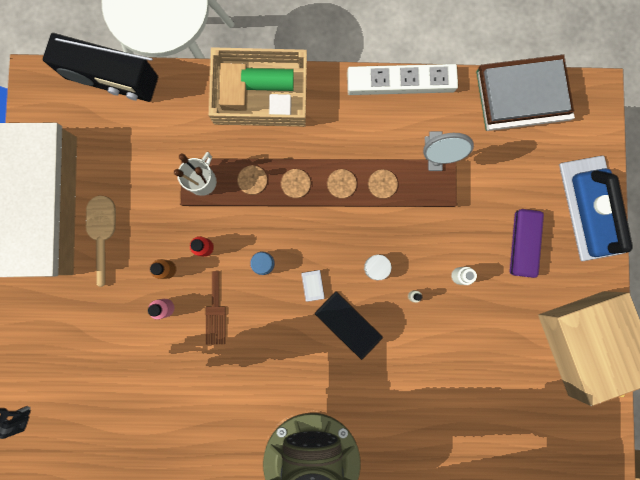

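The mug is at the left end (top view 196,176) and the mirror at the right (447,148), so a=balm, b=lotion, c=talc, d=oil.
Oil candidates in the top view are amber (162,268), red (201,246) and pink (159,309). I choose amber.
Talc is (464,275). The small dark-capped bottle at (416,296) is a look-alike. The lotion pot is (262,263), the balm tin (378,267).

```bash
python3 - <<'E'
import cv2
t=cv2.imread("pics/top0.png")
a=cv2.resize(t[225:325,140:340],None,fx=4,fy=4,interpolation=cv2.INTER_CUBIC)
b=cv2.resize(t[225:325,320:520],None,fx=4,fy=4,interpolation=cv2.INTER_CUBIC)[:200]
s=cv2.imread("pics/scene0.png")
cv2.imwrite("pics/cropA.png",a)
import numpy as np
cv2.imwrite("pics/cropB.png",np.vstack([cv2.resize(t[240:310,340:500],None,fx=5,fy=5,interpolation=cv2.INTER_CUBIC)[:, :800],cv2.resize(t[150:210,230:430],None,fx=4,fy=4,interpolation=cv2.INTER_CUBIC)]))
E
```

```text
(no output)
```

View pics/cropA.png

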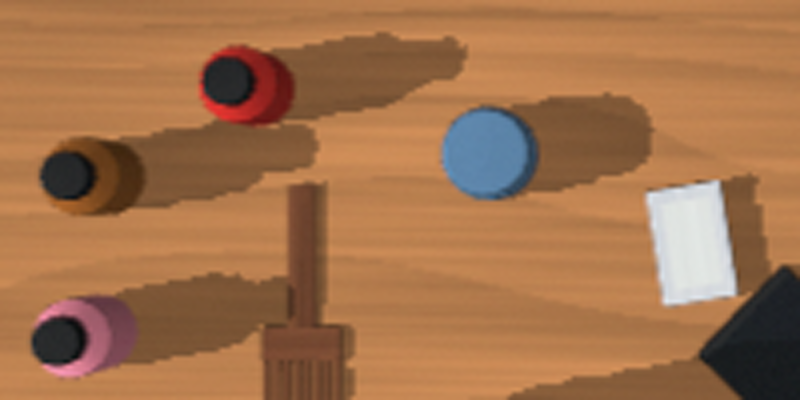

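View pics/cropB.png

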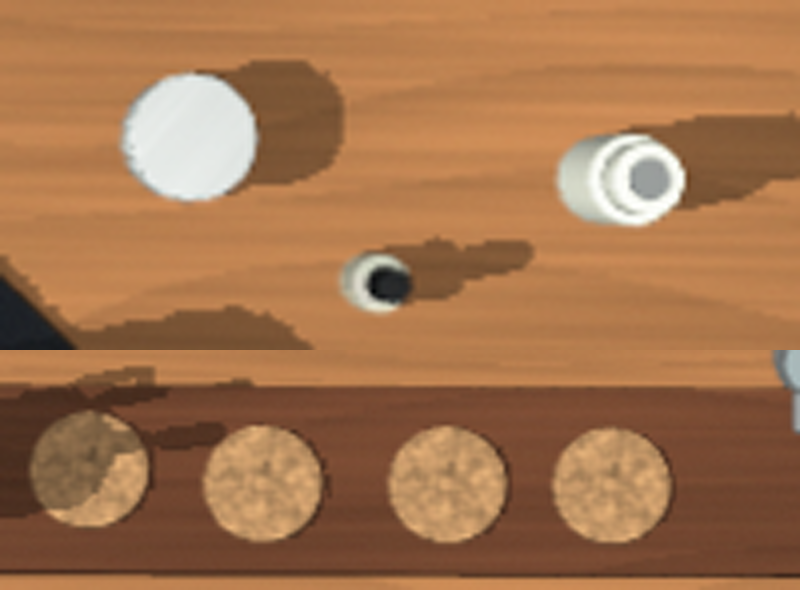

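Crop A shows the amber bottle (cap 157,269) clearly distinct from the red and pink ones. Crop B shows the tin (378,267), the talc bottle (cap 469,276) and the coasters at (252,179), (295,183), (342,183) and (383,184).

```bash
cat > h.py <<'E'
import numpy as np, cv2, pickle
from rig import arm, imaging, readout
from scipy.spatial.transform import Rotation as Ro
def q(psi): return [0,float(np.cos(psi/2)),float(np.sin(psi/2)),0]
def ray(c,R,t,u,v,z):           # pixel -> world at height z
    o=-R.T@t; d=R.T@np.array([(u-c["cx"])/c["fx"],(v-c["cy"])/c["fy"],1])
    return (o+d*(z-o[2])/d[2])
def wrist():
    p=np.array(readout.current_ee_pos()); w=readout.current_ee_rot()
    c=imaging.camera("wrist"); T=np.eye(4); T[:3,:3]=Ro.from_quat([*w[1:],w[0]]).as_matrix(); T[:3,3]=p
    C=np.linalg.inv(T@c["hand_eye"]); c["R"],c["t"]=C[:3,:3],C[:3,3]
    return c
def proj(c,X):
    p=c["R"]@np.array(X)+c["t"]; return c["fx"]*p[0]/p[2]+c["cx"],c["fy"]*p[1]/p[2]+c["cy"]
E
python3 - <<'E'
from h import *
c=pickle.load(open("pics/top.pkl","rb"))
P={'oil':(156.9,268.6,.094),'talc':(468.6,275.6,.078),'lotion':(261.6,263,.061),'balm':(377.6,266.8,.044),
'a':(252.1,179.1,.044),'b':(295.4,183.1,.044),'c':(341.6,183.1,.044),'d':(382.6,183.6,.044),'mug':(197,178,.12),'red':(197,245,.06),'pink':(155,310,.06),'mini':(416.5,297,.04)}
s=pickle.load(open("pics/scene.pkl","rb"))
for k,(u,v,z) in P.items():
    X=ray(c,c["R"],c["t"],u,v,z); print(k,X.round(4),np.hypot(X[0],X[1]).round(3),'scene',np.round(proj(s,X)),[ (None if (j:=arm.ik([X[0],X[1],.3],q(a))) is None else j[5].__round__(2)) for a in (-1.57,0,1.57)])
E
```

```text
oil [0.4345 0.3446 0.094 ] 0.555 scene [371. 142.] [np.float64(-1.03), np.float64(0.54), np.float64(2.11)]
talc [ 0.4319 -0.3398  0.078 ] 0.55 scene [162. 338.] [np.float64(0.3), np.float64(1.87), np.float64(-2.84)]
lotion [0.4517 0.1209 0.061 ] 0.468 scene [321. 206.] [np.float64(-0.69), np.float64(0.88), np.float64(2.45)]
balm [ 0.4484 -0.142   0.044 ] 0.47 scene [243. 283.] [np.float64(-0.12), np.float64(1.45), None]
a [0.6448 0.1494 0.044 ] 0.662 scene [397. 244.] [np.float64(-0.53), np.float64(1.04), np.float64(2.61)]
b [0.6375 0.0495 0.044 ] 0.639 scene [368. 271.] [np.float64(-0.39), np.float64(1.18), np.float64(2.75)]
c [ 0.6397 -0.0571  0.044 ] 0.642 scene [340. 305.] [np.float64(-0.22), np.float64(1.35), np.float64(2.92)]
d [ 0.6406 -0.1519  0.044 ] 0.658 scene [311. 338.] [np.float64(-0.07), np.float64(1.5), None]
mug [0.6304 0.2594 0.12  ] 0.682 scene [422. 189.] [np.float64(-0.68), np.float64(0.89), np.float64(2.46)]
red [0.4894 0.2669 0.06  ] 0.557 scene [370. 178.] [np.float64(-0.86), np.float64(0.71), np.float64(2.28)]
pink [0.343  0.3547 0.06  ] 0.493 scene [344. 135.] [np.float64(-1.21), np.float64(0.36), np.float64(1.93)]
mini [ 0.3814 -0.232   0.04  ] 0.446 scene [190. 296.] [np.float64(0.09), np.float64(1.66), None]
```

```bash
python3 - <<'E'
from h import *
X=(.4345,.3446,.094)
arm.move_ptp([X[0],X[1],.36],q(1.05)); print(readout.current_clock())
c=wrist(); pickle.dump(c,open("pics/w_oil.pkl","wb"))
im=np.ascontiguousarray(c["pixels"][:,:,::-1]); u,v=proj(c,X); print(u,v,c["fx"])
cv2.drawMarker(im,(int(u),int(v)),(0,255,0),0,12); cv2.imwrite("pics/w_oil.png",im)
E
```

```text
1.8333
314.0276264643753 240.87195337638406 338.2807013982435
```

View pics/w_oil.png

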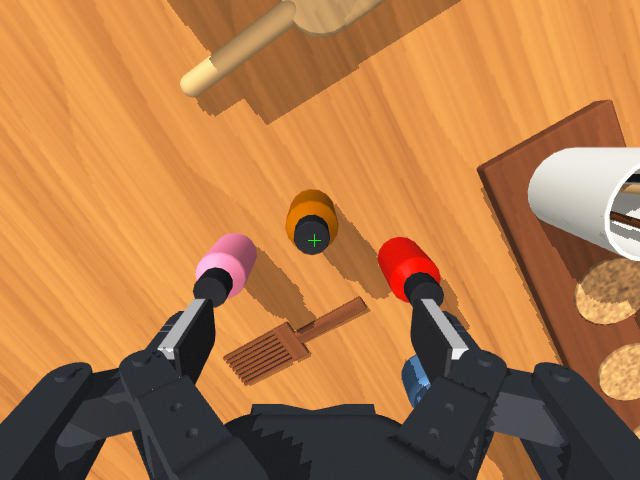

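The amber bottle's cap is at (311,235), about 4 mm from the prediction. Pink (213,285) and red (425,290) are clear of the fingers.

```bash
cat >> h.py <<'E'
def pick(x,y,h,psi):
    arm.move_ptp([x,y,h+.155+.09],q(psi)); arm.servo_line([x,y,h+.155],feed=.12); arm.grip(0)
    print("grip",readout.current_width(),readout.current_grasp_force()); arm.servo_line([x,y,.40],feed=.2)
def place(x,y,h,psi):
    arm.move_ptp([x,y,.40],q(psi)); arm.servo_line([x,y,h+.155+.044+.02],feed=.2); arm.servo_line([x,y,h+.155+.0455],feed=.04)
    print("f",np.round(readout.current_ft_force(),1)); arm.grip(.8); arm.servo_line([x,y,.40],feed=.2)
    print("t",readout.current_clock())
E
python3 - <<'E'
from h import *
c=pickle.load(open("pics/w_oil.pkl","rb"))
X=ray(c,c["R"],c["t"],311.5,235,.094); print(X)
pick(X[0],X[1],.05,1.05); print(readout.current_clock())
c=wrist(); cv2.imwrite("pics/w_oil2.png",c["pixels"][:,:,::-1])
E
```

```text
[0.43513372 0.34940319 0.094     ]
grip 0.49720067828443965 61.22289208229631
4.75
```

View pics/w_oil2.png

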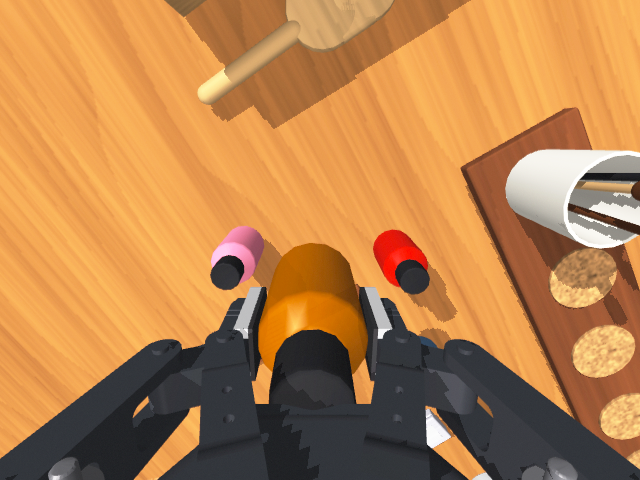

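The oil bottle is held upright between the pads. Next, one look at the coasters on the way to the ledge.

```bash
python3 - <<'E'
from h import *
arm.move_ptp([.5,0,.43],q(0)); print(readout.current_clock())
c=wrist(); pickle.dump(c,open("pics/w_led.pkl","wb"))
im=np.ascontiguousarray(c["pixels"][:,:,::-1]); 
hsv=cv2.cvtColor(im,cv2.COLOR_BGR2HSV)
us=[]
for X in ((.6448,.1494,.044),(.6375,.0495,.044),(.6397,-.0571,.044),(.6406,-.1519,.044)):
    u,v=proj(c,X); us.append((u,v))
print(np.round(us,1))
u0=int(min(a for a,_ in us)-60); v0=int(min(b for _,b in us)-50); print(u0,v0)
u0=max(u0,0);v0=max(v0,0)
cr=cv2.resize(im[v0:v0+150,u0:u0+400],None,fx=2,fy=2,interpolation=cv2.INTER_CUBIC)
for u,v in us: cv2.drawMarker(cr,(int(2*(u-u0)),int(2*(v-v0))),(0,255,0),0,8)
cv2.imwrite("pics/w_led.png",cr)
E
```

```text
6.1417
[[154.   54.6]
 [260.7  63.3]
 [373.5  60.9]
 [474.   60. ]]
93 4
```

View pics/w_led.png

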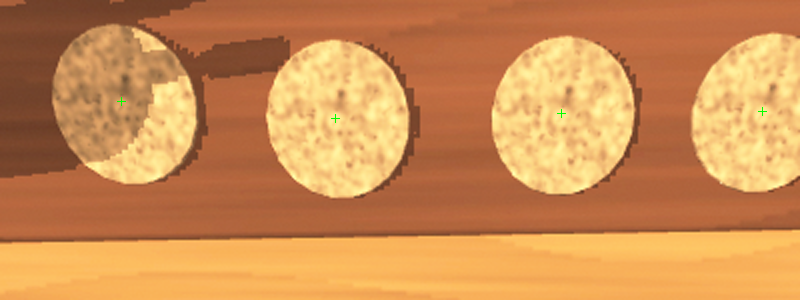

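The four coasters are at crop (124,104), (338,119), (564,115) and (764,112), within 1.5 px (about 1.5 mm) of the predictions. I average both measurements and place.

```bash
python3 - <<'E'
from h import *
c=pickle.load(open("pics/w_led.pkl","rb"))
T=np.array([(.6448,.1494),(.6375,.0495),(.6397,-.0571),(.6406,-.1519)])
W=np.array([ray(c,c["R"],c["t"],u,v,.044)[:2] for u,v in ((154.8,55.75),(261.75,63.25),(374.75,61.25),(474.5,60))])
print(W.round(4)); D=(T+W)/2; np.save("coasters.npy",D)
place(*D[3],.05,1.4)
X=(.4319,-.3398,.078)
arm.move_ptp([X[0],X[1],.36],q(-1.57)); c=wrist(); pickle.dump(c,open("pics/w_talc.pkl","wb"))
im=np.ascontiguousarray(c["pixels"][:,:,::-1]); u,v=proj(c,X); print(u,v)
cv2.drawMarker(im,(int(u),int(v)),(0,0,255),0,8); cv2.imwrite("pics/w_talc.png",cv2.resize(im[140:340,190:450],None,fx=3,fy=3))
E
```

```text
[[ 0.6438  0.1488]
 [ 0.6376  0.0485]
 [ 0.6394 -0.0583]
 [ 0.6406 -0.1523]]
f [ 0.6 -0.  -1.3]
t 10.4167
311.24546644247977 236.05062279648553
```

View pics/w_talc.png

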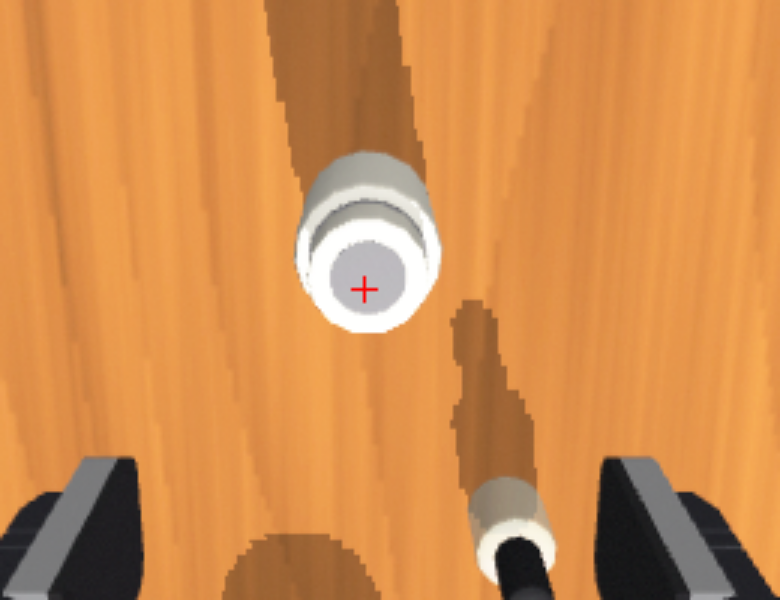

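Talc cap centre is at crop (368,277), i.e. full (312.3,232), about 3 mm off the prediction. The small dropper bottle is clear of the fingers. Picking and placing on c.

```bash
python3 - <<'E'
from h import *
D=np.load("coasters.npy")
c=pickle.load(open("pics/w_talc.pkl","rb")); X=ray(c,c["R"],c["t"],312.3,232.2,.078); print(X)
pick(X[0],X[1],.040,-1.57); place(*D[2],.040,-1.57)
ims=[]
for k,X in (("lotion",(.4517,.1209,.061)),("balm",(.4484,-.142,.044))):
    arm.move_ptp([X[0],X[1],.36],q(-1.57)); c=wrist(); pickle.dump(c,open(f"pics/w_{k}.pkl","wb"))
    im=np.ascontiguousarray(c["pixels"][:,:,::-1]); u,v=proj(c,X); print(u,v)
    cv2.drawMarker(im,(int(u),int(v)),(0,0,255),0,8); ims.append(cv2.resize(im[160:320,250:380],None,fx=3,fy=3))
cv2.imwrite("pics/w_lb.png",np.hstack(ims))
E
```

```text
[ 0.43108451 -0.34291232  0.078     ]
grip 0.4765604754937425 60.64135193824768
f [-0.8 -1.2  0.6]
t 19.6417
311.80308492909273 230.48194462934134
311.4504825329269 224.47504721604952
```

View pics/w_lb.png

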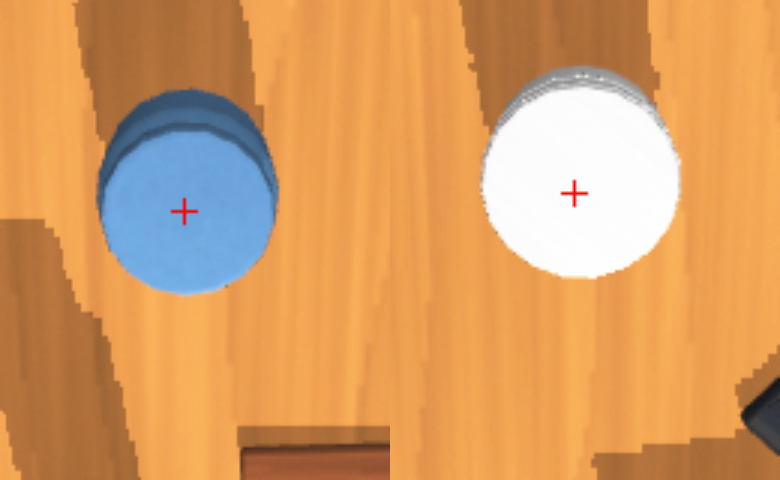

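Lotion lid centre is at full (312.7,230), the balm tin's at (313.3,220.7). The finger approach is clear for both.

```bash
python3 - <<'E'
from h import *
D=np.load("coasters.npy")
for k,u,v,z,h,i in (("lotion",312.7,230,.061,.027,1),("balm",313.3,220.7,.044,.024,0)):
    c=pickle.load(open(f"pics/w_{k}.pkl","rb")); X=ray(c,c["R"],c["t"],u,v,z); print(k,X)
    pick(X[0],X[1],h,-1.57); place(*D[i],h,-1.57)
arm.move_ptp([.45,0,.45],q(0)); c=wrist(); pickle.dump(c,open("pics/w_fin.pkl","wb")); cv2.imwrite("pics/w_fin.png",c["pixels"][:,:,::-1])
arm.set_joints([1.598, 0.04, 0.085, 0, -1.615, -0.334])
c=imaging.camera("top"); im=c["pixels"][:,:,::-1]; s=imaging.camera("scene")["pixels"][:,:,::-1]
cv2.imwrite("pics/fin.png",np.hstack([cv2.resize(im[130:230,170:470],(400,133*1)),cv2.resize(s[160:380,220:460],(400,367))[:133*0+367][:367] if 0 else cv2.resize(s[160:380,220:460],(145,133))]) if 0 else np.vstack([cv2.resize(im[130:220,215:415],(800,360),interpolation=cv2.INTER_CUBIC),cv2.resize(s[190:380,260:460],(253,240)) .repeat(1,0) if 0 else cv2.copyMakeBorder(cv2.resize(s[180:380,260:460],(240,240)),0,0,0,560,0)]))
for k,p,z in zip("abcd",D,(.088,.105,.122,.138)): print(k,np.round(proj(c,(*p,z)),1))
print(readout.current_clock())
E
```

```text
lotion [0.4509601  0.12048684 0.061     ]
grip 0.6118574297958445 63.57273362344131
f [-4.3 -0.2  3.2]
t 28.9583
balm [ 0.44679054 -0.14539053  0.044     ]
grip 0.6687025884542583 64.0376329421997
f [-1.9  0.6  1.1]
t 36.7
a [250.1 175.6]
b [295.  178.1]
c [344.2 176.7]
d [389.1 175.7]
40.575
```

View pics/w_fin.png

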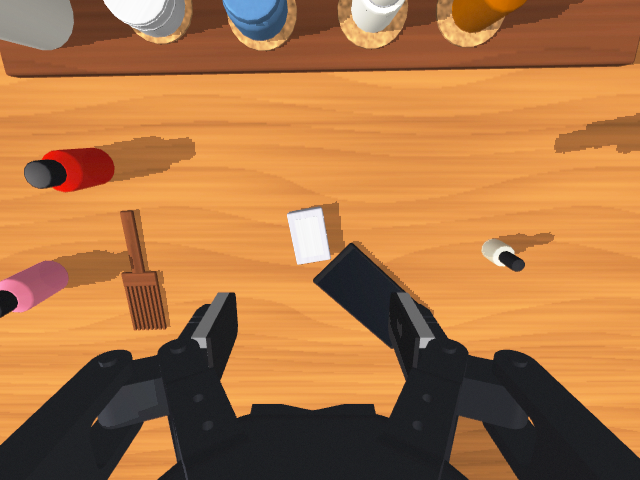

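View pics/fin.png

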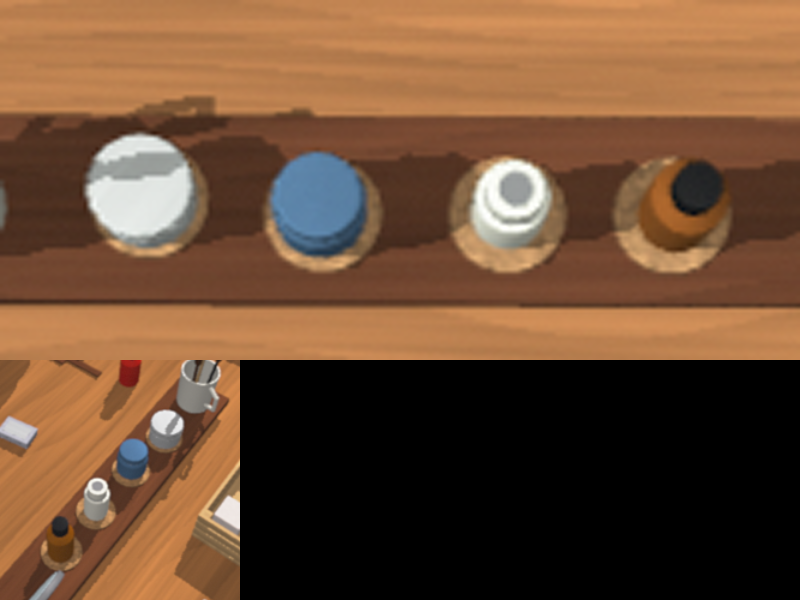

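All four stand upright on their coasters: in crop pixels, balm (140,187), lotion (318,198), talc (515,190), oil (697,187). Their tops are within about 1 px (2–3 mm) of where centred tops should be, and the mug and mirror are undisturbed.

```bash
python3 -c "
from rig import arm
print(arm.hand_in())"
```

```text
the job is handed in; nothing more can be done
None
```

I handed the job in after about 41 s on the robot's clock: from the mirror to the mug stand oil, talc, lotion and balm, each upright and within about 3 mm of its coaster's centre, with the mug and mirror left alone.

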